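# Weigh the slip box on the bench scale

## Robot

A 6-joint arm with a two-finger parallel gripper is mounted at the origin on a cart in front of the work surface, level with it; the furniture and walls round the work are solid. World frame = base frame: x ahead of the robot, y to its left, z up, the work surface at z = 0. Lengths are in m, angles in rad, forces in N, time in s.
With the tool pointing down it reaches from about 0.3 to 0.825 m from the base axis. Payload 5.4 kg.
Tool frame: the origin (TCP) lies at the very end of the fingers, on their centre line; the grasp point (between the pads) lies 19 mm behind it; z points along the fingers, y is the line along which they close (so a half turn about z gives the same grasp; the last joint's range is limited). The gripper opens to 92 mm and grips with 3 to 60 N. Pads are 20 mm wide; open, the fingers measure 128 mm over their backs; the gripper's body (75 mm by 189 mm) begins 69 mm behind the grasp point.
Start: joints at [0.905, 0.158, 1.597, -0, 1.386, -0.21], TCP at [0.253, 0.516, 0.215] pointing down, gripper open.
Joint ranges: [-2.91, 2.91], [-0.94, 2.29], [0.18, 2.7], [-1.29, 4.43], [0.17, 2.64], [-3, 3]. Speed limits (rad/s): [2.57, 2.57, 3.14, 3.14, 3.14, 3.14].

## Interface

Orientations are given as a rotation vector (axis times angle).
In Python, from workcell import bot gives the robot as it stands. Calls block until the motion is done:
- bot.goto(position, orientation): joint-space move of the TCP to a pose.
- bot.line_to(position, rot=None, max_speed=0.15): straight line of the TCP; rot=None keeps the orientation; max_speed is the mean speed in m/s.
- bot.set_joints(angles): joint-space move.
- bot.set_gripper(opening, newtons=None): opening from 0.0 (shut) to 1.0 (fully open); newtons is the grip in N (None keeps the last); returns when the fingers have stopped.
- bot.hold(seconds).
- bot.inverse_kinematics(position, orientation): joint angles nearest the present ones, or None.
- bot.read_camera(name): name is "scene" or "side" or "wrist"; returns a dict with "pixels" (480x640x3 uint8, blue, green, red), "fx", "fy", "cx", "cy" (pixels), "R" (3x3) and "t" (3): a world point X has camera coordinates R X + t. Camera axes: x right, y down, z forward; pixel columns grow to the right and rows downward; lengths in m; the calibration is good to about 2 mm. A picture is of the moment at which its call begins. There is no depth.
A pose or a line that the arm cannot do raises bot.MotionError and nothing moves.
- bot.job_done(): hands the job in; it is judged then, once.
Readings, each from a call of its own:
- bot.current_clock(): time.
- bot.current_joints(): joint angles.
- bot.current_joint_vel(): joint speeds.
- bot.current_effort(): joint torques, N m.
- bot.current_ee_pos(): TCP position.
- bot.current_tool_rot(): TCP orientation.
- bot.current_contact_force(): force on the tool from outside, world axes, zero at the start.
- bot.current_ft_torque(): the same for the moment, N m.
- bot.current_opening(): opening from 0.0 (shut) to 1.0 (fully open).
- bot.current_grip_force(): force on a finger pad.
Only numpy, scipy, OpenCV 4.12 (cv2) and the standard library are available. Lean on these libraries where they do the work, as an engineer would, in place of code of your own. Each camera call takes 0.05 s, during which the arm holds its last target. There are 200 camera calls.

## Task

Weigh the small lidded box on the bench scale. With the pan still empty press the round key on the terminal to zero it and let it spring back; then set the box upright on the middle of the pan (do not drop it) and let go; then push the square key in so that it stays in, and last press the oblong key. Press each key fully and only at its turn, no harder than a firm finger would (well under 40 N), and leave the mouse and the roll of tape where they are.

Things in the scene. Friction and masses are not known exactly. Their poses are not given: they have to be found in the camera images.
- terminal: grey weighing terminal fixed to the bench; origin at z = 0, housing x -51 to +85, y -75 to +75, z 0 to 173 mm from it. Its front (-x side) is a panel sloping up and away at 30 deg to the horizontal, with three grey keys in a row along y; an upright display (face at x = +26 mm) stands behind the panel under a projecting hood roof
- hood_edge (a point): middle of the lower front edge of the terminal's flat hood roof (150 mm wide, 8 mm thick), 165 mm above the bench. It juts out to just over the keys, about 105 mm above them, so keys are reached by a tool leaning like the panel's normal (30 deg from vertical, body of the tool towards the robot)
- key_round_top (a point): centre of the pressing face of the round key (26 mm across), middle of the row. Own z axis = outward normal of the key (30 deg from vertical, towards the terminal's -x), own y = along the row (terminal's y), own x = up the slope. It moves with the key. Keys stand 12 mm out of the panel, 46 mm apart centre to centre
- key_square_top (a point): the same for the square key (24 x 24 mm), at the terminal's -y end of the row (right, seen from the robot)
- key_bar_top (a point): the same for the oblong key (18 mm wide along the row, 36 mm long up the slope), at the terminal's +y end of the row (left, seen from the robot)
- key_round (a joint): press depth of the round key, 0 out to 0.006 m fully in; spring key, 1.2 N to start, 3.6 N fully in, springs back. Counts as pressed above 0.0045
- key_square (a joint): press depth of the square key, 0 to 0.006 m; no spring, it slides against 2.5 N of friction and stays where it is pushed (latching hold key). Counts as in above 0.0045
- key_bar (a joint): press depth of the oblong key, 0 to 0.006 m; spring key like the round one. The three keys are told apart by shape alone
- scale: bench scale fixed to the bench, square grey base with a flat square steel pan 140 x 140 mm without a rim; origin under its centre at z = 0. It stands beside the terminal, on either side
- scale_pan (a point): centre of the top of the pan, 38 mm above the bench; axes along the pan's sides, z up
- slip_box: lidded plastic box (lid fixed), 46 mm along its own x (-22 to +24 mm), 64 mm along its own y, 28 mm high, 0.14 to 0.28 kg, lying upright in front of scale and terminal; origin at its underside, z up. Best gripped from above across the 46 mm sides
- mouse: computer mouse, 113 x 60 x 37 mm, front right; bystander, in front of the black computer tower (fixed, y below -0.42)
- tape_roll: small roll of tape lying flat, 58 mm across, 19 mm high, front left; bystander, beside the foot of the hardness tester (tall white fixed machine, y about 0.13 to 0.33, x from about 0.42 back: pass round in front of it)
Mind the look-alikes: they are no part of the job. There is more than one size of the slip_box; the job needs the smaller.

How it is judged:
On the way, in this order (a step that is already met when the one before it is completed fails the run):
1. the round key is pressed fully while the pan is empty (value of joint key_round above 0.0045 m and horizontal distance between slip_box and scale_pan above 0.08 m), for 0.05 s.
2. the box stands released and at rest on the middle of the pan (x of slip_box in the frame of scale_pan between -0.035 and 0.035 m and y of slip_box in the frame of scale_pan between -0.035 and 0.035 m and z of slip_box in the frame of scale_pan between -0.005 and 0.005 m and angle between slip_box's own z axis and vertical below 0.1 rad and linear speed of slip_box below 0.02 m/s and contact force between the fingers and slip_box below 0.2 N), for 0.2 s.
3. the square key is pushed in (value of joint key_square above 0.0045 m and value of joint key_round below 0.002 m), for 0.05 s.
4. the oblong key is pressed fully, the square key being in (value of joint each of key_bar, key_square above 0.0045 m), for 0.05 s.
At the end, for the whole second after the job is handed in: the box stands upright (within 0.1 rad), released and at rest on the pan, its centre within 35 mm of the pan's centre along each side; the square key is in (more than 4.5 mm), the round and oblong keys are sprung back out (less than 1.5 mm) (all of step 2 and value of joint key_square above 0.0045 m and value of joint each of key_round, key_bar below 0.0015 m); the robot touches nothing.
It fails at once if a key is pressed (more than 3 mm) out of turn: the round key with the box on the scale, the square key before the box stands on the scale, or the oblong key before the square key is in ((value of joint key_round above 0.003 m and horizontal distance between slip_box and scale_pan below 0.08 m and z of slip_box in the frame of scale_pan below 0.01 m) or (value of joint key_square above 0.003 m and (horizontal distance between slip_box and scale_pan above 0.08 m or z of slip_box in the frame of scale_pan above 0.01 m)) or (value of joint key_bar above 0.003 m and value of joint key_square below 0.0045 m)).
It fails at once if the terminal or a key is pushed with more than 40 N (contact force between any of the arm, the fingers and terminal above 40 N).
It fails at once if the box is dropped (falls free at more than 0.7 m/s, about 25 mm) (linear speed of slip_box above 0.7 m/s and contact force between the fingers and slip_box below 0.1 N).
It fails at once if a bystander is shifted by more than 20 mm (distance of any of mouse, tape_roll from where it was at the start of the episode above 0.02 m).
It also fails if it takes over 72 s, if anything falls off the work surface, if the arm or the gripper's body presses on something with over 40 N, if the wrist force passes 120 N, or if a joint passes its speed limit or range.

## Working session

There is one attempt and no reset: what is moved stays moved. The work goes in short steps, each a Python script; the robot and the scene stay as the last script left them, time stands still between calls to the robot, and variables do not carry over. Pictures are saved under pics/ and viewed, at most 10 in all, crops included, and the job is handed in when it is done.

```bash
ls; mkdir -p pics; python3 - <<'E'
from workcell import bot
import cv2,numpy as np
for n in ["scene","side"]:
    c=bot.read_camera(n); cv2.imwrite(f"pics/{n}0.png",c["pixels"])
    R=np.array(c["R"]);t=np.array(c["t"]); print(n,c["fx"],c["fy"],c["cx"],c["cy"],"pos",-R.T@t,"fwd",R[2])
print(bot.current_clock())
E
```

```text
pics
scene 517.2742755960536 517.2742755960536 324.4041128665666 241.06994536023907 pos [ 0.14641479 -0.53584194  0.83115109] fwd [ 0.4445228   0.47153794 -0.76161109]
side 597.2539233326066 597.2539233326066 321.2374045406963 242.46693957702294 pos [ 1.05130173 -0.66630307  1.07881301] fwd [-0.41180391  0.45655606 -0.78865334]
0.1
```

View pics/scene0.png

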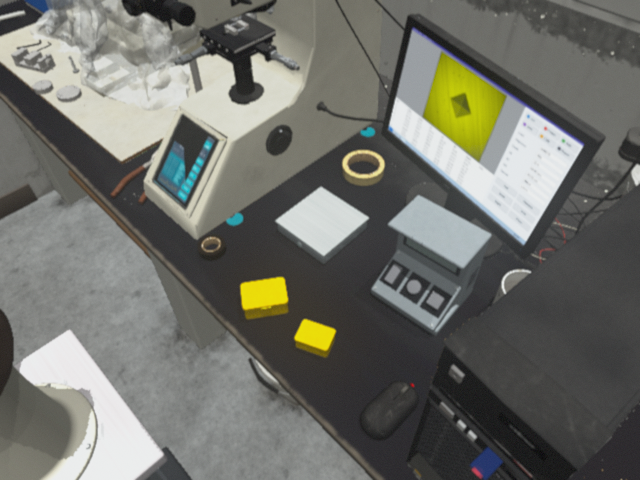

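View pics/side0.png

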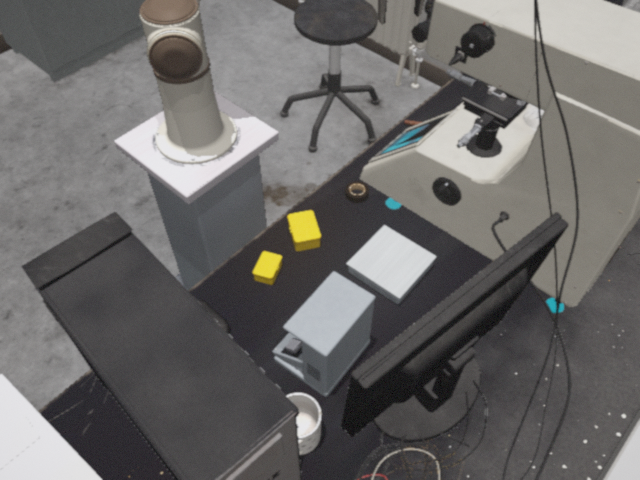

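The scene view shows the pan at about (322,222), the keys at about (395,273), (414,286) and (436,299) with the hood above them, and the smaller box at about (315,337). The larger look-alike is at (264,297), the mouse at (389,409) and the small tape roll at (210,247). I'll measure these next.

```bash
cat > h.py <<'E'
from workcell import bot
import cv2,numpy as np
from scipy.spatial.transform import Rotation as Ro
def ray(c,p):
    R=np.array(c["R"]);t=np.array(c["t"])
    d=R.T@np.array([(p[0]-c["cx"])/c["fx"],(p[1]-c["cy"])/c["fy"],1.])
    return -R.T@t,d/np.linalg.norm(d)
def onz(c,p,z):
    o,d=ray(c,p); return o+d*(z-o[2])/d[2]
def onplane(c,p,q,n):
    o,d=ray(c,p); return o+d*(np.dot(n,q-o)/np.dot(n,d))
def proj(c,X):
    x=np.array(c["R"])@X+np.array(c["t"]); return np.array([c["fx"]*x[0]/x[2]+c["cx"],c["fy"]*x[1]/x[2]+c["cy"]])
def tri(c1,p1,c2,p2):
    A=[];b=[]
    for c,p in((c1,p1),(c2,p2)):
        o,d=ray(c,p);M=np.eye(3)-np.outer(d,d);A.append(M);b.append(M@o)
    x=np.linalg.lstsq(np.vstack(A),np.hstack(b),rcond=None)[0]
    return x
E
python3 - <<'E'
from h import *
for n in ["scene","side"]:
    c=bot.read_camera(n); im=c["pixels"]; hsv=cv2.cvtColor(im,cv2.COLOR_BGR2HSV)
    m=cv2.inRange(hsv,(22,120,80),(35,255,255))
    top=cv2.inRange(hsv,(22,120,215),(35,255,255))
    for nm,mm in(("yel",m),("top",top)):
        for k in cv2.findContours(mm,0,2)[0]:
            if cv2.contourArea(k)>150:
                r=cv2.minAreaRect(k); P=np.array([onz(c,p,.028)[:2] for p in cv2.boxPoints(r)]) 
                W=np.float32([onz(c,p[0],.028)[:2] for p in k]); rw=cv2.minAreaRect(W*1000)
                print(n,nm,np.round(r[0]),cv2.contourArea(k),"world rect",np.round(rw[0],1),np.round(rw[1],1),round(rw[2],1))
    g=cv2.inRange(hsv,(0,0,150),(180,40,255)) 
    for k in cv2.findContours(g,0,2)[0]:
        a=cv2.contourArea(k)
        if 1500<a<12000:
            W=np.float32([onz(c,p[0],.038)[:2] for p in k]); rw=cv2.minAreaRect(W*1000)
            print(n,"grey",np.round(cv2.minAreaRect(k)[0]),a,np.round(rw[0],1),np.round(rw[1],1),round(rw[2],1))
    s=(slice(190,340),slice(365,500)) if n=="scene" else (slice(265,395),slice(265,385))
    cv2.imwrite(f"pics/{n}_t.png",cv2.resize(im[s],None,fx=4,fy=4,interpolation=2))
    hv=hsv[210:235,310:335] if n=="scene" else hsv[255:275,380:400]
    print("pan hsv",hv.reshape(-1,3).mean(0))
E
```

```text
scene yel [314. 337.] 1096.5 world rect [ 448.5 -185.2] [60.8 69.9] 24.1
scene yel [264. 297.] 1685.5 world rect [439.5 -57.4] [87.  88.4] 56.2
scene yel [460. 106.] 4810.0 world rect [1216.1   47. ] [450.4 195.7] 29.4
scene top [314. 334.] 710.0 world rect [ 452.6 -181.7] [43.8 61.8] 23.9
scene top [263. 293.] 1070.5 world rect [444.8 -49.3] [59.2 83.4] 56.4
scene grey [ 71. 424.] 10474.5 [ 74.5 -23.8] [306.8 150.6] 89.1
scene grey [440. 229.] 3457.5 [ 799.1 -186.2] [111.9 178. ] 5.2
scene grey [322. 219.] 3236.0 [647.7   2.7] [140.5 140.6] 2.8
pan hsv [ 79.7584   6.1408 218.616 ]
side yel [267. 267.] 697.5 world rect [ 460.4 -185.5] [55.5 81.7] 23.5
side yel [304. 230.] 1040.5 world rect [448.5 -56.5] [ 68.7 114.2] 56.0
side top [267. 264.] 407.5 world rect [ 455.6 -180.9] [42.1 61.2] 23.4
side top [304. 226.] 653.0 world rect [439.5 -48.8] [58.1 82.4] 55.7
side grey [ 50. 426.] 5466.5 [ 421.9 -748.6] [304.1 110.5] 2.1
side grey [321. 321.] 3893.5 [ 641.1 -209.1] [107.8 223.3] 5.1
side grey [391. 260.] 3348.5 [651.2   3. ] [141.2 141.8] 2.7
side grey [451. 143.] 5052.0 [577.2 412.6] [517.1 256.4] 82.6
side grey [231. 120.] 10303.5 [ 41.8 131.4] [397.1 653.7] 9.5
side grey [588.  40.] 5836.0 [ 548.9 1099.5] [313.7 438.4] 24.0
side grey [485.  19.] 1930.5 [303.4 949.4] [314.6 212.6] 42.2
pan hsv [101.7375   4.4875 215.94  ]
```

View pics/scene_t.png

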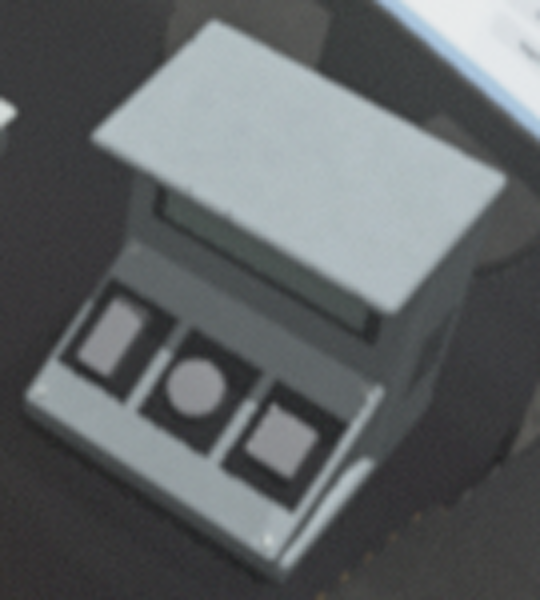

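View pics/side_t.png

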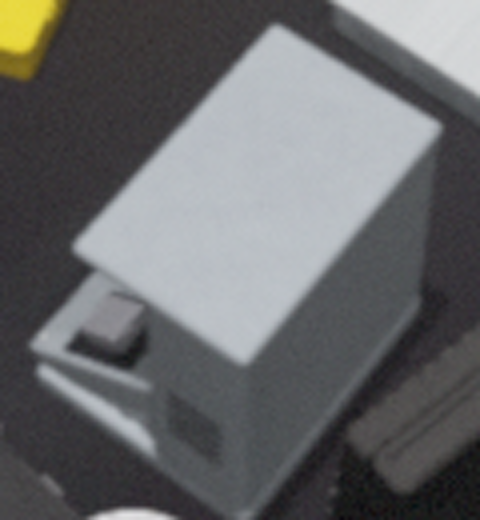

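The terminal crop shows the oblong key at crop (110,335), the round at (197,388) and the square at (282,440), with the hood corners visible in both views. In the side view the square key is at about (115,315). Next come the hood corners and key centres.

```bash
python3 - <<'E'
from h import *
from scipy.optimize import minimize_scalar
cs=bot.read_camera("scene"); cd=bot.read_camera("side")
for c,o,P in((cs,(365,190),[(92,135),(215,20),(505,182),(390,312)]),(cd,(265,265),[(72,248),(276,25),(441,128),(246,362)])):
    W=np.array([onz(c,np.array(p)/4+o,.173) for p in P])[:,:2]; print(np.round(W,4).tolist(),[round(np.linalg.norm(W[i]-W[i-1]),4) for i in range(4)])
# key contours
im=cs["pixels"]; sub=cv2.resize(im[190:340,365:500],None,fx=4,fy=4,interpolation=2)
hsv=cv2.cvtColor(sub,cv2.COLOR_BGR2HSV)
for p in((110,335),(197,388),(282,440),(60,400),(180,330),(240,420)): print(p,sub[p[1],p[0]])
g=sub.min(2).astype(int); bl=(sub[:,:,2].astype(int)-sub[:,:,0])
m=((g>95)&(bl>-6)).astype(np.uint8)*255
for k in cv2.findContours(m,0,2)[0]:
    a=cv2.contourArea(k)
    if a>800:
        M=cv2.moments(k);p=np.array([M["m10"],M["m01"]])/M["m00"]; print(a,p,(p/4+(365,190)).round(2),[onz(cs,p/4+(365,190),z).round(4).tolist() for z in (.055,.065)])
ps=np.array([282,440])/4+(365,190); pd=np.array([115,316])/4+265
x=tri(cs,ps,cd,pd);print("tri sq",x,proj(cs,x)-ps,proj(cd,x)-pd)
E
```

```text
[[0.6353, -0.1771], [0.7273, -0.1696], [0.7381, -0.3164], [0.6478, -0.3236]] [np.float64(0.147), np.float64(0.0923), np.float64(0.1471), np.float64(0.0906)]
[[0.6537, -0.3241], [0.6412, -0.1762], [0.7335, -0.1689], [0.746, -0.3141]] [np.float64(0.0927), np.float64(0.1484), np.float64(0.0925), np.float64(0.1458)]
(110, 335) [145 141 142]
(197, 388) [146 143 140]
(282, 440) [147 143 142]
(60, 400) [163 161 151]
(180, 330) [101  99  93]
(240, 420) [166 163 154]
2819.0 [280.7924796  440.65129479] [435.2  300.16] [[0.6438, -0.2945, 0.055], [0.6374, -0.2976, 0.065]]
2310.0 [195.2952381  386.38051948] [413.82 286.6 ] [[0.6396, -0.2487, 0.055], [0.6333, -0.2524, 0.065]]
1453.0 [115.52179399 333.75361321] [393.88 273.44] [[0.6364, -0.2035, 0.055], [0.6301, -0.2078, 0.065]]
2191.5 [457.380181    17.22450376] [479.35 194.31] [[0.9242, -0.1931, 0.055], [0.9141, -0.1975, 0.065]]
tri sq [ 0.6439319  -0.29392336  0.05629521] [-0.41461022 -0.47699815] [-0.39005321  0.43285163]
```

Everything agrees with the sizes given: pan 140 x 141 mm at (0.6495, 0.003), box lid 44 x 62 mm at (0.454, -0.181) with 24° yaw, terminal yaw 4.9°, and the round key at about (0.641, -0.249, 0.056). I'll move to hover over the round key and check with the wrist camera.

```bash
cat >> h.py <<'E'
YT=np.radians(4.9); RZ=Ro.from_euler('z',YT)
TX,TY=RZ.apply([1,0,0]),RZ.apply([0,1,0])
NRM=RZ.apply([-.5,0,np.sqrt(.75)]); UP=RZ.apply([np.sqrt(.75),0,.5])
KR=np.array([.6415,-.2490,.0565])
def keyrot(s):  # s=+-1: tool y = s*TY
    y=s*TY; z=-NRM; return Ro.from_matrix(np.c_[np.cross(y,z),y,z]).as_rotvec()
def down(yaw): # tool y at yaw from world x
    y=np.array([np.cos(yaw),np.sin(yaw),0]);z=np.array([0,0,-1.]);return Ro.from_matrix(np.c_[np.cross(y,z),y,z]).as_rotvec()
E
python3 - <<'E'
from h import *
print(Ro.from_rotvec(bot.current_tool_rot()).as_matrix().round(3))
for s in(1,-1):
    for d in(-.046,0,.046):
        for h in(.1,0):
            q=bot.inverse_kinematics(KR+d*TY+h*NRM,keyrot(s)); print(s,d,h,None if q is None else np.round(q,2))
for yaw in np.radians([24,204,2.7,182.7]):
    for p in([.454,-.181,.02],[.6495,.003,.06]):
        q=bot.inverse_kinematics(p,down(yaw)); print(np.degrees(yaw),p,None if q is None else np.round(q,2))
print(np.round(bot.inverse_kinematics([.2,.275,.3],bot.current_tool_rot()),2))
E
```

```text
[[-0.898  0.44  -0.   ]
 [ 0.44   0.898 -0.001]
 [ 0.    -0.001 -1.   ]]
1 -0.046 0.1 [-0.85  0.18  1.81  0.54  0.9  -2.79]
1 -0.046 0 [-0.78  0.4   1.74  0.6   0.74 -2.83]
1 0 0.1 [-0.79  0.11  1.89  0.53  0.86 -2.74]
1 0 0 [-0.72  0.34  1.82  0.6   0.7  -2.79]
1 0.046 0.1 [-0.73  0.04  1.97  0.52  0.83 -2.68]
1 0.046 0 [-0.66  0.29  1.88  0.59  0.66 -2.73]
-1 -0.046 0.1 [-0.85  0.18  1.81  0.54  0.9   0.35]
-1 -0.046 0 [-0.78  0.4   1.74  0.6   0.74  0.31]
-1 0 0.1 [-0.79  0.11  1.89  0.53  0.86  0.4 ]
-1 0 0 [-0.72  0.34  1.82  0.6   0.7   0.36]
-1 0.046 0.1 [-0.73  0.04  1.97  0.52  0.83  0.46]
-1 0.046 0 [-0.66  0.29  1.88  0.59  0.66  0.41]
24.000000000000004 [0.454, -0.181, 0.02] [-0.63  0.19  1.98 -0.    0.97 -1.05]
24.000000000000004 [0.6495, 0.003, 0.06] [-0.18  0.5   1.49 -0.    1.15 -0.6 ]
204.0 [0.454, -0.181, 0.02] [-0.63  0.19  1.98 -0.    0.97  2.1 ]
204.0 [0.6495, 0.003, 0.06] [-0.18  0.5   1.49 -0.    1.15  2.54]
2.7 [0.454, -0.181, 0.02] [-0.63  0.19  1.98  0.    0.97 -0.67]
2.7 [0.6495, 0.003, 0.06] [-0.18  0.5   1.49  0.    1.15 -0.23]
182.7 [0.454, -0.181, 0.02] [-0.63  0.19  1.98 -0.    0.97  2.47]
182.7 [0.6495, 0.003, 0.06] [-0.18  0.5   1.49 -0.    1.15  2.91]
[ 0.58 -0.55  2.04 -0.    1.66 -0.53]
```

```bash
python3 - <<'E'
from h import *
bot.goto([.2,.275,.3],bot.current_tool_rot())
bot.set_gripper(0.0)
bot.goto([.33,-.1,.3],down(np.radians(24)))
bot.goto(KR+.11*NRM,keyrot(-1))
print(bot.current_clock(),bot.current_ee_pos()-(KR+.11*NRM),bot.current_contact_force(),bot.current_opening())
c=bot.read_camera("wrist"); cv2.imwrite("pics/w1.png",c["pixels"])
for d in(-.046,0,.046): print(d,proj(c,KR+d*TY).round(1))
print(proj(c,bot.current_ee_pos()).round(1))
E
```

```text
5.4667 [0.00040964 0.00065828 0.00065764] [ 0.14241787  0.47117837 -0.29281139] 0.0008678770877855982
-0.046 [377.7 235.5]
0 [317.4 235.3]
0.046 [257.  235.2]
[316.  290.3]
```

View pics/w1.png

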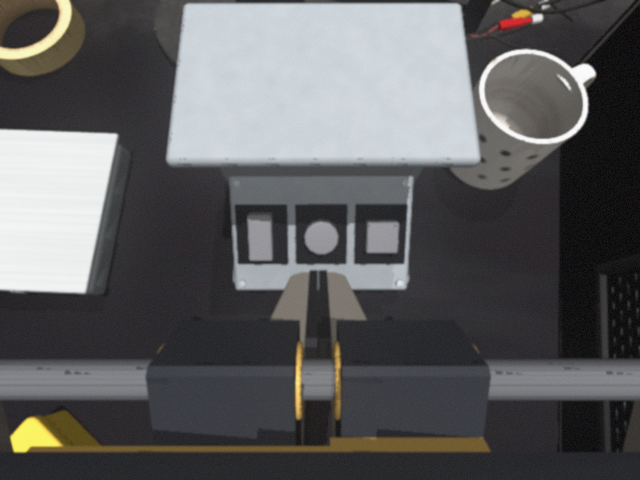

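The wrist view shows the oblong key at (260,237), the round at (321,238) and the square at (382,237). The prediction was within 4 px, so I'll shift the key estimate by about 2 mm and press the round key with a force guard.

```bash
cat >> h.py <<'E'
KR=KR-.002*TY-.0015*UP
def press(d,fstop=7.,h0=.012):
    K=KR+d*TY; 
    bot.line_to(K+h0*NRM,keyrot(-1),max_speed=.15); bot.hold(.15)
    f0=np.array(bot.current_contact_force()); h=h0; log=[]; first=None
    while h>-.018:
        h-=.001; bot.line_to(K+h*NRM,max_speed=.03)
        f=float(np.dot(np.array(bot.current_contact_force())-f0,NRM)); a=float(np.dot(np.array(bot.current_ee_pos())-K,NRM))
        log.append((round(h*1e3,1),round(a*1e3,1),round(f,1)))
        if f>fstop: break
    bot.hold(.15); print("end",np.dot(np.array(bot.current_ee_pos())-K,NRM),np.array(bot.current_contact_force())-f0)
    bot.line_to(K+.03*NRM,max_speed=.12); print(log,bot.current_clock())
E
python3 - <<'E'
from h import *
press(0)
E
```

```text
end -0.0005797805332328596 [-7.29426744  0.07094687  7.53324723]
[(11.0, 11.3, -0.1), (10.0, 9.9, -0.9), (9.0, 8.9, -0.8), (8.0, 7.9, 0.8), (7.0, 6.9, 0.3), (6.0, 6.0, 0.2), (5.0, 5.1, 1.0), (4.0, 4.1, 2.2), (3.0, 3.0, 1.2), (2.0, 2.0, 1.9), (1.0, 1.0, 2.4), (-0.0, 0.0, 2.4), (-1.0, -0.6, 10.2)] 10.275
```

The round key bottomed out at about 6 mm of travel and about 10 N, and its top turned out at z ≈ 0.061. Next I'll grasp the box.

```bash
python3 - <<'E'
from h import *
r=down(np.radians(23.8)); B=np.array([.454,-.1813,0])
bot.line_to(KR+.13*NRM,max_speed=.25)
bot.goto(B+[0,0,.16],r); bot.set_gripper(.85)
bot.line_to(B+[0,0,.03],max_speed=.2); bot.line_to(B+[0,0,.006],max_speed=.06)
f0=bot.current_contact_force()
bot.set_gripper(0.,20); print("opening mm",bot.current_opening()*92,bot.current_grip_force(),bot.current_ee_pos())
bot.line_to(B+[0,0,.03],max_speed=.06); bot.hold(.2)
print(bot.current_opening()*92,bot.current_grip_force(),np.array(bot.current_contact_force())-f0,bot.current_clock())
c=bot.read_camera("scene"); cv2.imwrite("pics/g.png",c["pixels"][200:420,200:500])
E
```

```text
opening mm 45.93139906380008 19.99638855457306 [ 0.4541343  -0.18138579  0.00616332]
46.07619659813325 19.995957612991333 [ 0.74894802  1.21804714 -4.50193661] 16.0083
```

View pics/g.png

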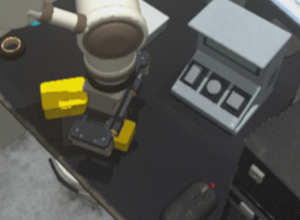

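The box is in the fingers at the expected 46 mm width and lifts at crop (125,135). Now I'll carry it over and place it.

```bash
python3 - <<'E'
from h import *
P=np.array([.6495,.003,0]); r=down(np.radians(2.7)); B=np.array([.454,-.1813,0])
bot.line_to(B+[0,0,.14],max_speed=.2)
bot.line_to([.52,.0,.14],down(np.radians(12)),max_speed=.25)
bot.line_to(P+[0,0,.12],r,max_speed=.2)
bot.line_to(P+[0,0,.052],max_speed=.1); bot.hold(.2)
f0=np.array(bot.current_contact_force()); z=.052; log=[]
while z>.038:
    z-=.001; bot.line_to(P+[0,0,z],max_speed=.03)
    f=bot.current_contact_force()[2]-f0[2]; log.append((round(z*1e3),round(f,1)))
    if f>2.5: break
print(log,bot.current_opening()*92)
op=bot.current_opening()
for o in(.03,.08,.2,.3): bot.set_gripper(min(1,op+o))
bot.hold(.2)
bot.line_to(P+[0,0,.15],max_speed=.15); bot.hold(.3)
bot.line_to([.5,-.02,.25],max_speed=.25)
for n in("scene","side"):
    c=bot.read_camera(n); hsv=cv2.cvtColor(c["pixels"],cv2.COLOR_BGR2HSV)
    top=cv2.inRange(hsv,(22,120,215),(35,255,255))
    for k in cv2.findContours(top,0,2)[0]:
        if cv2.contourArea(k)>150:
            W=np.float32([onz(c,p[0],.066)[:2] for p in k]); rw=cv2.minAreaRect(W*1000); print(n,rw)
    if n=="side": cv2.imwrite("pics/p.png",c["pixels"])
print(bot.current_clock())
E
```

```text
[(51, np.float64(0.1)), (50, np.float64(0.6)), (49, np.float64(0.2)), (48, np.float64(0.4)), (47, np.float64(0.6)), (46, np.float64(-0.5)), (45, np.float64(0.3)), (44, np.float64(0.5)), (43, np.float64(7.6))] 45.88958430388442
scene ((430.85162353515625, -72.5271987915039), (56.30846405029297, 79.89478302001953), 56.803733825683594)
scene ((646.6607666015625, 2.3047618865966797), (43.62031173706055, 61.12454605102539), 2.5138752460479736)
side ((650.4127807617188, 2.3135719299316406), (42.95420455932617, 60.599273681640625), 3.140822410583496)
side ((461.31842041015625, -71.02391052246094), (55.89602279663086, 79.2899398803711), 56.50636291503906)
25.3583
```

View pics/p.png

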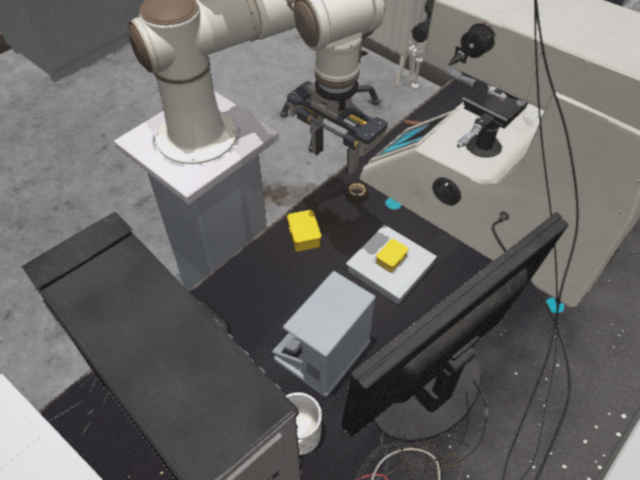

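The side view shows the box upright in the middle of the pan at (391,255), within about 2 mm of centre in both cameras. Now the square key, then the oblong.

```bash
python3 - <<'E'
from h import *
bot.set_gripper(0.,20)
bot.goto(KR-.046*TY+.11*NRM,keyrot(-1))
press(-.046)
E
```

```text
end -0.000590470175585265 [-5.43258398  0.75938823  5.30830989]
[(11.0, 11.3, -0.6), (10.0, 9.9, -0.6), (9.0, 8.9, -0.5), (8.0, 7.9, -0.7), (7.0, 6.9, -0.7), (6.0, 5.9, -0.2), (5.0, 5.0, -0.2), (4.0, 4.0, 0.2), (3.0, 3.0, -0.6), (2.0, 1.9, -0.4), (1.0, 0.9, 0.2), (-0.0, -0.1, -0.4), (-1.0, -0.6, 7.7)] 32.4167
```

The square key stopped at the same height as the fully pressed round key (-0.6 mm), 6 mm above the panel, so it is in. Next the oblong key.

```bash
python3 - <<'E'
from h import *
press(.046)
bot.line_to(KR+.046*TY+.11*NRM,max_speed=.2)
c=bot.read_camera("wrist"); cv2.imwrite("pics/w2.png",c["pixels"])
bot.goto([.42,-.15,.28],down(np.radians(24)))
c=bot.read_camera("scene"); cv2.imwrite("pics/end.png",cv2.resize(c["pixels"][170:340,270:500],None,fx=3,fy=3,interpolation=2))
print(bot.current_clock(),bot.current_contact_force())
E
```

```text
end -0.0004957296272361147 [-7.5920383  -0.3790598   9.11633855]
[(11.0, 11.0, 0.1), (10.0, 9.9, 0.6), (9.0, 8.9, 0.4), (8.0, 7.9, 0.2), (7.0, 6.9, 0.7), (6.0, 6.0, -0.1), (5.0, 5.1, 0.9), (4.0, 4.0, 1.5), (3.0, 3.0, 2.2), (2.0, 2.0, 3.1), (1.0, 1.0, 3.1), (-0.0, 0.0, 2.8), (-1.0, -0.5, 11.0)] 37.15
39.1417 [ 0.59639381 -1.04058959  1.28718899]
```

View pics/w2.png

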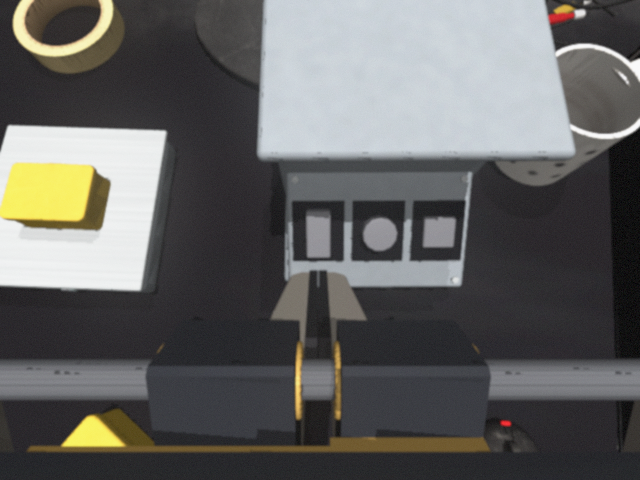

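View pics/end.png

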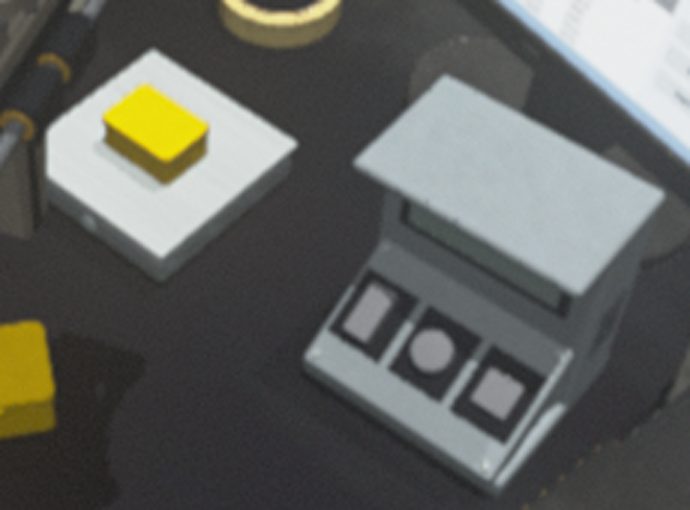

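The wrist view shows the square key at (439,232) sunk in, with the oblong (319,232) and round (380,234) keys out again. The box is on the pan at (50,193) and the arm is clear, so I'm handing in.

```bash
python3 -c "
from h import *
print(bot.job_done())"
```

```text
the job is handed in; nothing more can be done
None
```

I handed the job in at about 39 s without seeing a verdict: round key pressed on the empty pan, box upright within about 2 mm of the pan's centre and released, square key left in, oblong key pressed last and sprung back, key forces about 11 N at most, and the arm kept well clear of the mouse and tape roll, though I did not re-measure where they lie.

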